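Feed a sample cell down the reader's chute onto its escapement stop

ROBOT

A 6-joint arm with a two-finger parallel gripper is mounted at the origin on a cart in front of the work surface, level with it; the furniture and walls round the work are solid. World frame = base frame: x ahead of the robot, y to its left, z up, the work surface at z = 0. Lengths are in m, angles in rad, forces in N, time in s.
With the tool pointing down it reaches from about 0.35 to 0.975 m from the base axis. Payload 4.9 kg.
Tool frame: the origin (TCP) lies on the front face of the gripper's body, between the roots of the fingers; the fingertips stand ctrl.tip_extent ahead of it and the grasp point (between the pads) lies 54 mm ahead of it (ctrl.tip_extent is the distance from the TCP to the fingertips, in m); z points along the fingers, y is the line along which they close (so a half turn about z gives the same grasp; the last joint's range is limited). The gripper opens to 85 mm and grips with 20 to 120 N. Pads are 22 mm wide; open, the fingers measure 114 mm over their backs; the gripper's body (76 mm by 85 mm) begins 54 mm behind the grasp point. The pads swing forward as they close: fully open they stand 13 mm farther back than shut.
Start: joints at [1.015, 0.053, 1.613, -0, 1.476, -0.119], TCP at [0.264, 0.566, 0.304] pointing down, gripper open.
Joint ranges: [-3.01, 3.01], [-1.01, 2.22], [0.06, 2.58], [-1.02, 4.17], [0.09, 2.62], [-3.14, 3.14]. Speed limits (rad/s): [2.57, 2.57, 3.14, 3.14, 3.14, 3.14].

INTERFACE

Orientations are given as a rotation vector (axis times angle).
In Python, from station import ctrl gives the robot as it stands.
- The arm moves only by the tool apply_moves, never from a script. Its argument "rows" is one flat list of numbers, 6 for each row, row after row: the shift along the tool's x, y, z normalised to -1 to 1, where 1 is 0.6 m, then the turn, a rotation vector about the tool's x, y, z normalised to -1 to 1, where 1 is 90 degrees. A call has 1 to 20 rows; each row is the pose to reach, as a shift and turn from the pose commanded when the call began, along the tool's axes at that moment; what a row does not reach only later rows make up. A row lasts 1/10 s, in which the tool goes at most 50 mm and 8.59 degrees, less where a joint would pass 70% of its speed; a pose out of reach is approached as far as the arm can. A call with a number of a shift or a turn outside -1 to 1 is refused whole. A call with a gripper value outside its range is refused whole. "grip" is the opening, from 0 (shut) to 1 (fully open), set as the call begins (left out, the last holds). The fingers move at their own pace and stop on an object; "grip_force" is the grip in N (left out, the last holds). Time passes only in rows, so rows that repeat a pose let the fingers close. It gives the time, the measured TCP pose, the force, the opening and the grip force at its end, in the units of the state.
- ctrl.get_obs(): the state, without advancing time (a new reading comes with each control period).
- ctrl.get_image(name): name is "scene" or "top" or "wrist"; returns (picture, depth): 480x640x3 uint8, blue, green, red; 480x640 float32, m along the optical axis (not along the pixel's ray), 0 where there is no reading.
- ctrl.camera_model(name): a dict with "mtx" (3x3 intrinsics, pixels), "R" (3x3) and "t" (3): a world point X has camera coordinates R X + t; the wrist camera has in their place "tool_from_camera" (4x4, takes a point from camera to tool coordinates, whose origin is the TCP and whose axes are the flange's). Camera axes: x right, y down, z forward; pixel columns grow to the right and rows downward; lengths in m; the calibration is good to about 2 mm. The wrist camera is an equidistant fisheye: a pixel r from the principal point sees the ray r / f radians off the axis. A picture is of the moment at which its call begins: read the wrist's pose just before it. camera_model takes no time and is no camera call.
- ctrl.finish_job(): hands the job in; it is judged then, once.
The state is a dict: "t": time; "q": joint angles; "dq": joint speeds; "effort": joint torques, N m; "tool_pos": TCP position; "tool_rot": TCP orientation; "contact_force": force on the tool from outside, world axes, zero at the start; "wrist_torque": the same for the moment, N m; "opening": finger opening in m; "grip_force": force on a finger pad.
Only numpy, scipy, OpenCV 4.12 (cv2) and the standard library are available. Lean on these libraries where they do the work, as an engineer would, in place of code of your own. Each camera call takes 0.05 s, during which the arm holds its last target. There are 200 camera calls.

TASK

Pick up the closed metal sample cell, lay it flat in the open sloping channel of the sample reader, and push it down under the hood, past the pair of spring rollers, until it rests against the escapement stop and stays there by itself. The stop can hardly be seen under the hood and is set differently each day, so feel for it, slowly: the rollers give way at 5 to 8 N, but the stop is a soft spring buffer that must not be driven back more than 4 mm (about 12 N). Leave the two petri dishes where they are.

Things in the scene. Friction and masses are not known exactly. Their poses are not given: they have to be found in the camera images.
- cell: the sample cell: a closed plain aluminium disc, 60 mm diameter, 26 mm tall, about 0.13 kg, with a thin dark line round its side and a dark round window on top; stands on the table. Origin: centre of its underside; z is its axis, up. Twice as tall as the petri dishes of the same diameter; take it by its side, from above.
- channel: the feed channel, an aluminium trough sloping 0.30 rad down, away from the robot. Origin: on its floor, mid-width, at the hood's front edge, 78 mm above the table; x runs down the slope along the floor, y across, z is the floor's upward normal. Rails 10 mm high, 66 mm apart, above them lips flaring out to 17 mm high and 80 mm apart. The cell does not slide by itself; about 1 N moves it.
- upper_end (a point): the channel's upper end, open: on the floor, mid-width, 175 mm uphill (-x) of the channel's origin. Axes as the channel's. The cell is laid flat anywhere between here and the hood.
- notch_end (a point): middle of the inner end of the hood's finger notch, at roof height. The white hood covers the channel from x = 0 to 134 mm, 112 mm wide; its roof is 31 to 35 mm above the floor. The notch in the roof is 50 mm wide and runs from x = 0 to 66 mm (this point): a fingertip can follow the cell there. Axes as the channel's.
- reader: the white sample reader that carries the channel. Origin: on the table below the channel's origin; x away from the robot. Its reading head, x = 127 to 203 mm, is 100 mm high. Under the hood, hard to see, a carriage with stop and rollers is clamped anywhere in a 55 mm range: the stop faces uphill at channel x = 55 to 110 mm, so a cell there has its trailing edge at x = -5 to 50 mm.
- stop (a joint): travel of the spring buffer stop down the channel, m: 0 free, 0.0003 to 0.001 with a cell resting on it; 3 N per mm, damped; must stay under 0.004 (12 N), bottoms at 0.009. 37 mm uphill of it a spring roller each side squeezes the cell's round flanks: 5 N (8 N if the finger also drags down) over 9 mm to push it in, then they draw it on and hold it on the stop.
- petri_a: a clear plastic petri dish with some seeds, 60 mm diameter, 12 mm tall, standing on the table. Origin: centre of its underside. Leave it.
- petri_b: another such petri dish, 60 mm diameter, 12 mm tall, on the table. Origin: centre of its underside. Leave it.
There are look-alikes about, which are no part of the job. What is shaped like the cell but red is not meant.

How it is judged:
On the way:
1. the cell lies flat in the open channel, uphill of the hood (x of cell in the frame of channel between -0.16 and -0.01 m and y of cell in the frame of channel between -0.005 and 0.005 m and z of cell in the frame of channel between -0.003 and 0.004 m and angle between the z axis of cell and the z axis of channel, either way round below 0.08 rad), for 0.2 s.
At the end, for the whole second after the job is handed in: The cell lies flat in the channel under the hood (centred within 5 mm, within 0.08 rad of the floor), at rest, and leans on the stop by itself: the stop is pressed back 0.1 to 3 mm by the cell (value of joint stop between 0.0001 and 0.003 m and x of cell in the frame of channel between 0.022 and 0.086 m and y of cell in the frame of channel between -0.005 and 0.005 m and z of cell in the frame of channel between -0.003 and 0.004 m and angle between the z axis of cell and the z axis of channel, either way round below 0.08 rad and linear speed of cell below 0.01 m/s); the robot touches nothing.
It fails at once if the stop is driven back more than 4 mm (it would trip the escapement) (value of joint stop above 0.004 m).
It fails at once if a petri dish is moved more than 30 mm (distance of any of petri_a, petri_b from where it was at the start of the episode above 0.03 m).
It also fails if it takes over 61 s, if anything falls off the work surface, if the arm or the gripper's body presses on something with over 40 N, if the wrist force passes 120 N, or if a joint passes its speed limit or range.

## Working session

There is one attempt and no reset: what is moved stays moved. The work goes in short steps, Python scripts to look and compute and a tool call to move; the robot and the scene stay as the last step left them, time stands still between calls to the robot, and variables do not carry over. Pictures are saved under pics/ and viewed, at most 10 in all, crops included, and the job is handed in when it is done.

Besides the shell and the picture viewer there is one more tool, called as name(argument=value, ...), one argument or row to a line, values as JSON. apply_moves: Moves the arm, as the interface text tells. Its arguments: {"type":"object","properties":{"rows":{"type":"array","items":{"type":"number"}},"grip":{"type":"number"},"grip_force":{"type":"number"}},"required":["rows"]}

```bash
mkdir -p pics; ls
python3 - <<'E'
from station import ctrl
import cv2,numpy as np
for n in("scene","top"):
    im,d=ctrl.get_image(n); cv2.imwrite(f"pics/{n}0.png",im); np.save(f"{n}_d.npy",d)
    m=ctrl.camera_model(n); print(n,m["mtx"].round(1).tolist(),(-m["R"].T@m["t"]).round(3),m["R"].round(2).tolist())
print(ctrl.tip_extent,ctrl.get_obs())
print(ctrl.camera_model("wrist"))
E
```

```text
pics
scene [[593.9, 0.0, 318.5], [0.0, 593.9, 236.2], [0.0, 0.0, 1.0]] [ 0.12  -0.448  1.04 ] [[0.83, -0.56, -0.01], [-0.43, -0.62, -0.66], [0.36, 0.55, -0.75]]
top [[623.5, 0.0, 319.3], [0.0, 623.5, 238.9], [0.0, 0.0, 1.0]] [0.299 0.215 1.342] [[0.0, -1.0, -0.02], [-0.98, 0.0, -0.18], [0.18, 0.02, -0.98]]
0.0726 {'t': 0.1, 'q': array([ 1.01501841e+00,  5.32897309e-02,  1.61414739e+00, -2.61700333e-05,
        1.47598571e+00, -1.18975238e-01]), 'dq': array([ 8.72559691e-04, -3.96937638e-04, -3.88168051e-03, -9.69265882e-05,
       -3.04043188e-04, -8.85240836e-04]), 'effort': array([-2.12844693e-04, -3.94905460e+01, -3.71363354e+01, -1.52633365e-04,
        3.93009585e-03, -1.44249634e-05]), 'tool_pos': array([0.26416797, 0.56595962, 0.30279207]), 'tool_rot': array([-6.80556399e-01, -3.06639663e+00,  2.72581994e-03]), 'contact_force': array([0.27028132, 0.5223228 , 0.27449866]), 'wrist_torque': array([ 0.00581862,  0.03350056, -0.03050057]), 'grip_force': 0.0, 'opening': 0.08549044083698973}
{'mtx': array([[371.64829954,   0.        , 321.17869917],
       [  0.        , 371.64829954, 246.93758972],
       [  0.        ,   0.        ,   1.        ]]), 'tool_from_camera': array([[ 2.49320470e-04, -9.65827276e-01, -2.59186441e-01,
         6.55727469e-02],
       [ 9.99999554e-01,  4.76953039e-04, -8.15374039e-04,
        -1.37220547e-03],
       [ 9.11130248e-04, -2.59186122e-01,  9.65826964e-01,
        -6.94096174e-02],
       [ 0.00000000e+00,  0.00000000e+00,  0.00000000e+00,
         1.00000000e+00]])}
```

View pics/scene0.png

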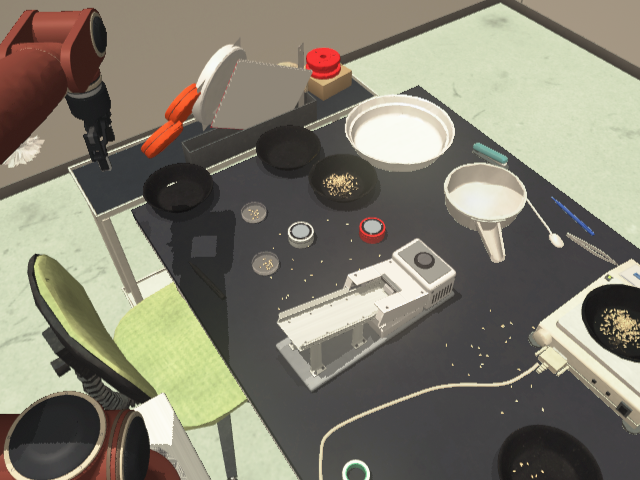

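View pics/top0.png

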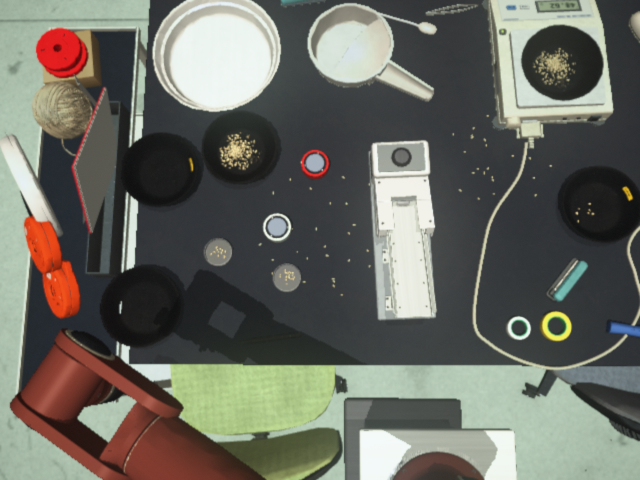

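Scene: the cell is at (301,235) and petri dishes at (254,213) and (265,264). In the top view the cell is at (277,227).

Things that could be mistaken for the cell, by top-view pixel:
- Red look-alike (315,163)
- Petri dishes (218,252) and (287,277)
- Rings (519,328) and (556,326)

I choose the plain metal one at (277,227). The channel runs from about (408,310) at its upper end to (405,200) at the hood.

```bash
cat > h.py <<'E'
from station import ctrl
import cv2,numpy as np
from scipy.spatial.transform import Rotation as Ro
def ray(n,uv,z):
    m=ctrl.camera_model(n);c=-m["R"].T@m["t"]
    d=m["R"].T@np.linalg.inv(m["mtx"])@np.array([uv[0],uv[1],1.]);return c+d*(z-c[2])/d[2]
def cloud(n,d):
    m=ctrl.camera_model(n);v,u=np.mgrid[:480,:640]
    p=np.stack([u,v,np.ones_like(u)],-1)@np.linalg.inv(m["mtx"]).T*d[...,None]
    return (p-m["t"])@m["R"]
E
python3 - <<'E'
from h import *
im=cv2.imread("pics/top0.png");d=np.load("top_d.npy");P=cloud("top",d)
c=im[130:330,190:450]
cv2.imwrite("pics/c1.png",cv2.resize(c,None,fx=3,fy=3,interpolation=cv2.INTER_CUBIC))
# cell: pixels above 20mm height near
for nm,(u,v),h in(("cell",(277,227),.026),("red",(315,163),.026),("pa",(218,252),.012),("pb",(287,277),.012)):
    w=P[v-22:v+22,u-22:u+22];m=w[...,2]>h*.7
    q=w[m];print(nm,m.sum(),q.mean(0).round(4),q.min(0).round(3),q.max(0).round(3),ray("top",(u,v),h).round(4))
    w2=im[v-22:v+22,u-22:u+22]; 
# channel cloud: box
m=(P[...,2]>.05)&(P[...,2]<.2); m[:, :370]=0;m[:,440:]=0;m[:138]=0;m[322:]=0
q=P[m];print("reader",q.min(0),q.max(0))
for x in np.arange(.3,.72,.02):
    r=q[abs(q[:,0]-x)<.004]
    if len(r): print(x.round(2),len(r),"y",r[:,1].min().round(4),r[:,1].max().round(4),"z",np.percentile(r[:,2],[5,30,50,95]).round(4))
E
```

```text
cell 596 [0.571  0.3335 0.0347] [0.299 0.215 0.018] [0.604 0.363 1.342] [0.5718 0.3342 0.026 ]
red 580 [0.7137 0.2526 0.0327] [0.299 0.215 0.018] [0.747 0.281 1.342] [0.7153 0.2526 0.026 ]
pa 76 [0.5026 0.4411 0.1342] [0.299 0.215 0.009] [0.551 0.494 1.342] [0.5196 0.4629 0.012 ]
pb 68 [0.4435 0.3014 0.1879] [0.299 0.215 0.009] [0.498 0.343 1.342] [0.465  0.3123 0.012 ]
reader [0.37256851 0.00931007 0.05007662] [0.74708182 0.13300705 0.14703942]
0.38 170 y 0.0176 0.0994 z [0.1251 0.1275 0.129  0.1425]
0.4 171 y 0.0182 0.1008 z [0.1183 0.1207 0.1226 0.14  ]
0.42 170 y 0.0188 0.1016 z [0.1123 0.115  0.1165 0.1341]
0.44 167 y 0.0182 0.1014 z [0.1057 0.1087 0.1103 0.1258]
0.46 165 y 0.0207 0.1016 z [0.1    0.1027 0.1044 0.1216]
0.48 163 y 0.0208 0.103 z [0.0933 0.0961 0.0978 0.114 ]
0.5 145 y 0.0213 0.104 z [0.0871 0.0898 0.0914 0.1089]
0.52 152 y 0.0227 0.1045 z [0.0818 0.0842 0.086  0.1026]
0.54 160 y 0.0247 0.1209 z [0.0746 0.0775 0.0797 0.0949]
0.56 212 y 0.0101 0.1216 z [0.069  0.0732 0.1018 0.1121]
0.58 203 y 0.0098 0.1227 z [0.0628 0.0676 0.0993 0.1055]
0.6 205 y 0.01 0.1234 z [0.0567 0.0607 0.0934 0.0991]
0.62 235 y 0.0132 0.1242 z [0.0532 0.0883 0.0903 0.0951]
0.64 185 y 0.0139 0.1252 z [0.0791 0.0828 0.0845 0.0883]
0.66 187 y 0.0139 0.1259 z [0.0736 0.0766 0.0779 0.0818]
0.68 232 y 0.0098 0.1306 z [0.0856 0.091  0.0929 0.098 ]
0.7 217 y 0.0119 0.1317 z [0.0886 0.0923 0.0952 0.103 ]
```

View pics/c1.png

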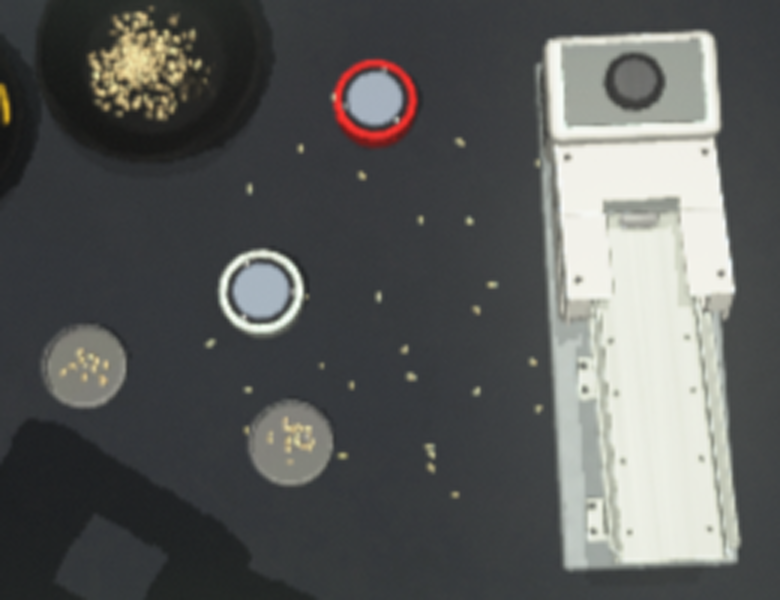

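The crop shows the white-metal ring with the grey window at crop (261,291), which is the cell. It is not red and is taller than the dishes at (84,365) and (290,442). The channel floor runs from crop (668,560) to the hood at (640,300). Next I fit the poses precisely.

```bash
cat > fit.py <<'E'
from h import *
out={}
for n,(u,v) in(("top",(277,227)),("scene",(301,235))):
    d=np.load(n+"_d.npy");P=cloud(n,d);im=cv2.imread(f"pics/{n}0.png")
    w=P[v-25:v+25,u-25:u+25].reshape(-1,3);w=w[(w[:,2]>.020)&(w[:,2]<.032)]
    (c,r)=cv2.minEnclosingCircle(w[:,:2].astype(np.float32));print(n,"cell",np.round(c,4),round(r,4),np.median(w[:,2]).round(4))
    # bright ring ellipse centre
    # floor plane
    q=P[(d>0)]
    f=q[(q[:,0]>.39)&(q[:,0]<.53)&(abs(q[:,1]-.061)<.022)&(q[:,2]>.06)&(q[:,2]<.15)]
    A=np.c_[f[:,:2],np.ones(len(f))]
    k=np.ones(len(f),bool)
    for _ in range(4):
        s=np.linalg.lstsq(A[k],f[k,2],rcond=None)[0];k=abs(f[:,2]-A@s)<.003
    g=s[:2];yaw=np.arctan2(-g[1],-g[0]);print("plane",s.round(4),"slope",np.arctan(np.hypot(*g)).round(4),"yaw",yaw.round(4),len(f),k.sum())
    # channel centreline by lips: points with height above plane 4..20mm in open section
    hh=q[:,2]-(np.c_[q[:,:2],np.ones(len(q))]@s)
    m=(q[:,0]>.38)&(q[:,0]<.53)&(abs(q[:,1]-.061)<.05)&(hh>.011)&(hh<.02)
    L=q[m]
    xs=np.arange(.385,.53,.01);ys=[]
    for x in xs:
        r=L[abs(L[:,0]-x)<.006];ys.append([r[:,1].min(),r[:,1].max()])
    ys=np.array(ys);print("lip lines",np.polyfit(xs-.5,ys[:,0],1).round(4),np.polyfit(xs-.5,ys[:,1],1).round(4))
    m=(q[:,0]>.55)&(q[:,0]<.655)&(abs(q[:,1]-.066)<.07)&(hh>.027)&(hh<.042);L=q[m]
    xs=np.arange(.56,.65,.01);ys=np.array([[r[:,1].min(),r[:,1].max()] for r in (L[abs(L[:,0]-x)<.006] for x in xs)])
    print("hood lines",np.polyfit(xs-.6,ys[:,0],1).round(4),np.polyfit(xs-.6,ys[:,1],1).round(4), "hood xmin",L[:,0].min().round(4), "roof h",np.median(hh[m]).round(4))
E
python3 fit.py
```

```text
top cell [0.5738 0.3339] 0.0305 0.026
plane [-0.3113 -0.0068  0.2466] slope 0.3019 yaw 0.022 1479 1187
lip lines [0.0456 0.0218] [0.0411 0.1039]
hood lines [0.0493 0.0113] [0.0409 0.1232] hood xmin 0.55 roof h 0.037
scene cell [0.5731 0.3328] 0.0332 0.0248
plane [-0.3091 -0.0121  0.2451] slope 0.3 yaw 0.0391 1315 1253
lip lines [0.0418 0.0198] [0.0426 0.1028]
hood lines [0.0422 0.0083] [0.0309 0.1214] hood xmin 0.55 roof h 0.0364
```

```bash
cat >> h.py <<'E'
YAW=.042;O=np.array([.539,.0636,.078])
RC=(Ro.from_euler("z",YAW)*Ro.from_euler("y",.30)).as_matrix()  # channel axes
def toolR(Rb,s): # z down base, y = s*x of base
    y=s*Rb[:,0];z=-Rb[:,2];return np.c_[np.cross(y,z),y,z]
def row(p,R,o=None):
    o=o or ctrl.get_obs();R0=Ro.from_rotvec(o["tool_rot"]).as_matrix()
    s=R0.T@(np.array(p)-o["tool_pos"])/.6;t=Ro.from_matrix(R0.T@R).as_rotvec()/(np.pi/2)
    return np.r_[s,t].round(4).tolist()
E
python3 - <<'E'
from h import *
B=Ro.from_euler("z",YAW).as_matrix()
print(Ro.from_rotvec(ctrl.get_obs()["tool_rot"]).as_matrix().round(2).tolist())
for s in(1,-1):
    print(s,row([.5732,.3335,.16],toolR(B,s)))
E
```

```text
[[-0.91, 0.42, -0.0], [0.42, 0.91, -0.0], [0.0, -0.0, -1.0]]
1 [-0.6306, -0.1327, 0.2381, -0.0011, 0.0005, 0.6952]
-1 [-0.6306, -0.1327, 0.2381, -0.0006, -0.0013, -1.3048]
```

apply_moves(
  rows=[-0.6306, -0.1327, 0.2381, -0.0011, 0.0005, 0.6952, -0.6306, -0.1327, 0.2381, -0.0011, 0.0005, 0.6952, -0.6306, -0.1327, 0.2381, -0.0011, 0.0005, 0.6952, -0.6306, -0.1327, 0.2381, -0.0011, 0.0005, 0.6952, -0.6306, -0.1327, 0.2381, -0.0011, 0.0005, 0.6952, -0.6306, -0.1327, 0.2381, -0.0011, 0.0005, 0.6952, -0.6306, -0.1327, 0.2381, -0.0011, 0.0005, 0.6952, -0.6306, -0.1327, 0.2381, -0.0011, 0.0005, 0.6952, -0.6306, -0.1327, 0.2381, -0.0011, 0.0005, 0.6952, -0.6306, -0.1327, 0.2381, -0.0011, 0.0005, 0.6952, -0.6306, -0.1327, 0.2381, -0.0011, 0.0005, 0.6952, -0.6306, -0.1327, 0.2381, -0.0011, 0.0005, 0.6952],
  grip=1,
)

```text
t: 1.3
tool_pos: [0.5727, 0.3354, 0.1619]
tool_rot: [-2.172, -2.269, -0.004]
contact_force: [0.7, 1.1, 0.2]
opening: 0.0853
grip_force: 0.0
```

```bash
cat >> h.py <<'E'
def wpt(uv,z,o): # wrist pixel to plane z
    m=ctrl.camera_model("wrist");K=m["mtx"];T=m["tool_from_camera"]
    a=(uv[0]-K[0,2])/K[0,0];b=(uv[1]-K[1,2])/K[1,1];r=np.hypot(a,b)+1e-12
    d=np.array([np.sin(r)*a/r,np.sin(r)*b/r,np.cos(r)]);R=Ro.from_rotvec(o["tool_rot"]).as_matrix()
    d=R@T[:3,:3]@d;c=o["tool_pos"]+R@T[:3,3];return c+d*(z-c[2])/d[2]
E
python3 - <<'E'
from h import *
o=ctrl.get_obs();im,d=ctrl.get_image("wrist");cv2.imwrite("pics/w1.png",im)
print(o["tool_pos"],o["t"],o["contact_force"])
g=cv2.cvtColor(im,6)
m=(im.min(2)>120).astype(np.uint8)
for c in cv2.findContours(m,0,2)[0]:
    if cv2.contourArea(c)>800 and len(c)>5:
        e=cv2.fitEllipse(c);print(cv2.contourArea(c),np.round(e[0],1),np.round(e[1],1),wpt(e[0],.026,o).round(4))
B=Ro.from_euler("z",YAW).as_matrix();print(row([.5732,.3335,.077],toolR(B,1),o))
E
```

```text
[0.57269567 0.33544586 0.16192378] 1.3 [0.70419573 1.09484611 0.22323415]
8802.0 [180.6 273.7] [117.6 122.1] [0.4862 0.3239 0.026 ]
10892.0 [336.6 238.7] [126.5 148.7] [0.5803 0.35   0.026 ]
2491.5 [578.1 130.1] [56.9 77.7] [0.7345 0.4303 0.026 ]
11531.5 [243.6  65.1] [121.1 139.2] [0.5243 0.4468 0.026 ]
[-0.0036, 0.0004, 0.1415, 0.0011, -0.0014, 0.0013]
```

View pics/w1.png

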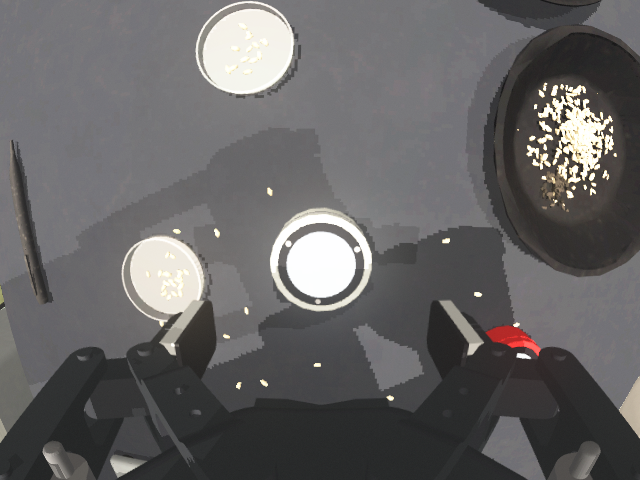

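The wrist view shows the cell centred near (321,264) between the fingers, with petri dishes at (165,278) and (246,48) clear of the fingers' columns.

Run:
```python
from h import *
o=ctrl.get_obs();im=cv2.imread("pics/w1.png")
print(wpt((321,265),.026,o).round(4), wpt((321,312),.026,o).round(4),wpt((273,263),.026,o).round(4),wpt((371,263),.026,o).round(4))
print(wpt((165,278),.012,o).round(4))
```

```text
[0.5722 0.3339 0.026 ] [0.5735 0.3039 0.026 ] [0.5442 0.3339 0.026 ] [0.6013 0.3364 0.026 ]
[0.4687 0.315  0.012 ]
```

apply_moves(
  rows=[-0.0036, 0.0004, 0.05, 0.0011, -0.0014, 0.0013, -0.0036, 0.0004, 0.1, 0.0011, -0.0014, 0.0013, -0.0036, 0.0004, 0.13, 0.0011, -0.0014, 0.0013, -0.0036, 0.0004, 0.1415, 0.0011, -0.0014, 0.0013, -0.0036, 0.0004, 0.1415, 0.0011, -0.0014, 0.0013, -0.0036, 0.0004, 0.1415, 0.0011, -0.0014, 0.0013],
)

```text
t: 1.95
tool_pos: [0.5746, 0.3327, 0.0776]
tool_rot: [2.176, 2.265, 0.002]
contact_force: [0.4, -0.1, 0.0]
opening: 0.0856
grip_force: 0.0
```

apply_moves(
  rows=[0, 0, 0, 0, 0, 0, 0, 0, 0, 0, 0, 0, 0, 0, 0, 0, 0, 0, 0, 0, 0, 0, 0, 0, 0, 0, 0, 0, 0, 0, 0, 0, 0, 0, 0, 0, 0, 0, 0, 0, 0, 0, 0, 0, 0, 0, 0, 0],
  grip=0.45,
  grip_force=40,
)

```text
t: 2.75
tool_pos: [0.575, 0.3325, 0.0781]
tool_rot: [2.176, 2.264, 0.003]
contact_force: [-0.3, 0.4, 5.9]
opening: 0.0584
grip_force: 43.8
```

apply_moves(
  rows=[0, 0, -0.03, 0, 0, 0, 0, 0, -0.1, 0, 0, 0, 0, 0, -0.18, 0, 0, 0, 0, 0, -0.25, 0, 0, 0, 0, 0, -0.3, 0, 0, 0, 0, 0, -0.3, 0, 0, 0, 0, 0, -0.3, 0, 0, 0],
)

```text
t: 3.45
tool_pos: [0.5741, 0.3322, 0.2571]
tool_rot: [2.176, 2.265, 0.0]
contact_force: [-0.4, 0.2, -2.1]
opening: 0.0587
grip_force: 43.6
```

Run:
```python
from h import *
o=ctrl.get_obs();im,d=ctrl.get_image("wrist");cv2.imwrite("pics/w2.png",im)
print(o["tool_pos"],o["opening"],o["contact_force"])
T=ctrl.camera_model("wrist");K=T["mtx"];T=T["tool_from_camera"]
v,u=np.mgrid[:480,:640];a=(u-K[0,2])/K[0,0];b=(v-K[1,2])/K[1,1];r=np.hypot(a,b)+1e-9
p=np.stack([np.tan(r)*a/r,np.tan(r)*b/r,np.ones_like(r)],-1)*d[...,None]
q=p@T[:3,:3].T+T[:3,3]
m=(abs(q[...,0])<.035)&(abs(q[...,1])<.024)&(q[...,2]>.03)&(q[...,2]<.09)&(d>0)
Q=q[m];print(m.sum(),Q.min(0),Q.max(0),np.median(Q[:,2]))
A=np.c_[Q[:,:2],np.ones(len(Q))];k=abs(Q[:,2]-np.median(Q[:,2]))<.004
s=np.linalg.lstsq(A[k],Q[k,2],rcond=None)[0];print("plane",s,k.sum(),Q[k].min(0),Q[k].max(0))
for f in(.02,.085):
    R=toolR(RC,1);print(row(O+RC@np.array([-.085,0,.077+f]),R,o))
```

```text
[0.57405706 0.33217621 0.25711908] 0.05870614997347425 [-0.36245891  0.16264064 -2.05696496]
17740 [-0.0279647  -0.02399255  0.0496855 ] [0.03190224 0.02398897 0.07893251] 0.05226454261999053
plane [0.00676895 0.00376779 0.05220478] 16319 [-0.0279647  -0.02399255  0.0496855 ] [0.03181448 0.02398897 0.05626231]
[-0.4451, -0.1639, 0.1022, 0.1914, -0.0001, -0.0013]
[-0.4451, -0.1318, -0.0013, 0.1914, -0.0001, -0.0013]
```

View pics/w2.png

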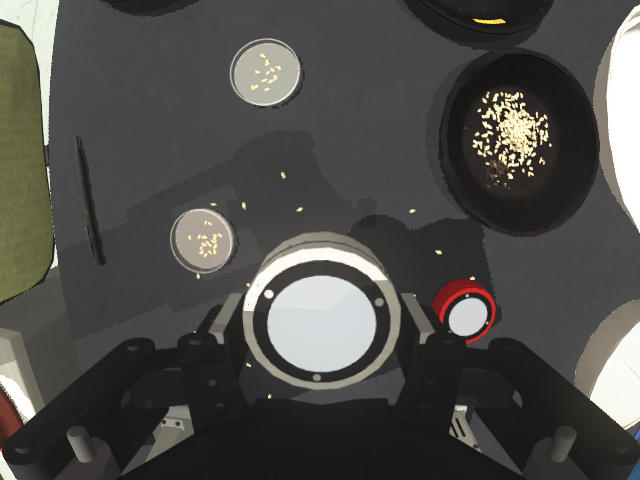

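apply_moves(
  rows=[-0.448, -0.132, -0.001, 0.1914, 0, -0.0013, -0.448, -0.132, -0.001, 0.1914, 0, -0.0013, -0.448, -0.132, -0.001, 0.1914, 0, -0.0013, -0.448, -0.132, -0.001, 0.1914, 0, -0.0013, -0.448, -0.132, -0.001, 0.1914, 0, -0.0013, -0.448, -0.132, -0.001, 0.1914, 0, -0.0013, -0.448, -0.132, -0.001, 0.1914, 0, -0.0013, -0.448, -0.132, -0.001, 0.1914, 0, -0.0013, -0.448, -0.132, -0.001, 0.1914, 0, -0.0013, -0.448, -0.132, -0.001, 0.1914, 0, -0.0013, -0.448, -0.132, -0.001, 0.1914, 0, -0.0013],
)

```text
t: 4.6
tool_pos: [0.5058, 0.0614, 0.2567]
tool_rot: [-2.017, -2.106, 0.321]
contact_force: [0.4, 0.6, -1.4]
opening: 0.0586
grip_force: 43.8
```

```bash
cat >> h.py <<'E'
def chan(o): # TCP in channel frame, rotation error, force in channel axes
    R=Ro.from_rotvec(o["tool_rot"]).as_matrix()
    return (RC.T@(o["tool_pos"]-O)).round(4),Ro.from_matrix(toolR(RC,1).T@R).as_rotvec().round(4),(RC.T@o["contact_force"]).round(2)
E
python3 - <<'E'
from h import *
o=ctrl.get_obs();print(chan(o))
im,d=ctrl.get_image("wrist");cv2.imwrite("pics/w3.png",im)
E
```

```text
(array([-0.0846, -0.0008,  0.1609]), array([ 0.0019, -0.0007, -0.0013]), array([ 0.82,  0.63, -1.24]))
```

View pics/w3.png

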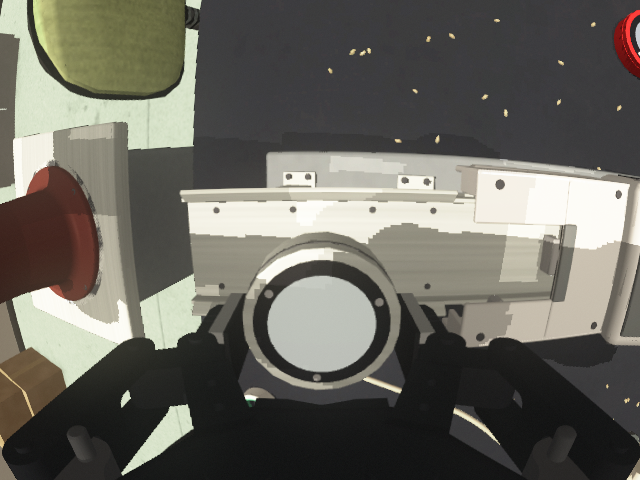

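The held cell at (321,322) is above the trough. The far lip runs from (182,193) to (475,195), and the floor screws lie at rows 210 and 287. I'll measure the channel walls against the cell with wrist depth.

Run:
```python
from h import *
im,d=ctrl.get_image("wrist")
T=ctrl.camera_model("wrist");K=T["mtx"];T=T["tool_from_camera"]
v,u=np.mgrid[:480,:640];a=(u-K[0,2])/K[0,0];b=(v-K[1,2])/K[1,1];r=np.hypot(a,b)+1e-9
q=(np.stack([np.tan(r)*a/r,np.tan(r)*b/r,np.ones_like(r)],-1)*d[...,None])@T[:3,:3].T+T[:3,3]
q=q[(d>0)]
c=q[(abs(q[:,0])<.04)&(abs(q[:,1])<.04)&(abs(q[:,2]-.0525)<.003)]
c=c[c[:,0]>-.02]
(cc,r)=cv2.minEnclosingCircle(c[:,:2].astype(np.float32));print("cell top",cc,r)
f=q[(abs(q[:,0])<.02)&(q[:,1]>-.08)&(q[:,1]<.08)&(q[:,2]>.13)&(q[:,2]<.18)]
A=np.c_[f[:,:2],np.ones(len(f))];k=np.ones(len(f),bool)
for _ in range(5):
    s=np.linalg.lstsq(A[k],f[k,2],rcond=None)[0];k=abs(f[:,2]-A@s)<.003
print("floor",s.round(4),k.sum())
h=A=np.c_[q[:,:2],np.ones(len(q))]@s-q[:,2]
for y in(-.075,-.06,-.045,.045,.06,.075):
    m=(abs(q[:,1]-y)<.006)&(abs(q[:,0])<.06)
    fl=q[m&(abs(h)<.003)];rl=q[m&(h>.006)&(h<.022)]
    p=rl[rl[:,0]>0];n=rl[rl[:,0]<0]
    print(y,"floor x",fl[:,0].min().round(4) if len(fl) else None,fl[:,0].max().round(4)if len(fl) else None,"lip +",(p[:,0].min().round(4),p[:,0].max().round(4)) if len(p) else None,"lip -",(n[:,0].min().round(4),n[:,0].max().round(4)) if len(n) else None)
```

```text
cell top (0.005888556130230427, 1.576542854309082e-05) 0.03999742865562439
floor [-6.00e-04 -1.00e-04  1.61e-01] 9363
-0.075 floor x -0.0326 0.033 lip + (np.float64(0.0343), np.float64(0.0425)) lip - (np.float64(-0.0401), np.float64(-0.0313))
-0.06 floor x -0.0319 0.0327 lip + (np.float64(0.0345), np.float64(0.0423)) lip - (np.float64(-0.0343), np.float64(-0.0311))
-0.045 floor x -0.0288 0.0332 lip + (np.float64(0.0345), np.float64(0.0424)) lip - None
0.045 floor x -0.0293 0.0331 lip + (np.float64(0.0345), np.float64(0.0426)) lip - None
0.06 floor x -0.0324 0.0327 lip + (np.float64(0.0339), np.float64(0.0424)) lip - (np.float64(-0.0334), np.float64(-0.0313))
0.075 floor x -0.0328 0.0325 lip + (np.float64(0.0336), np.float64(0.0423)) lip - (np.float64(-0.0399), np.float64(-0.0315))
```

apply_moves(
  rows=[-0.002, 0, 0.05, 0, 0, 0, -0.002, 0, 0.09, 0, 0, 0, -0.002, 0, 0.115, 0, 0, 0, -0.002, 0, 0.125, 0, 0, 0, -0.002, 0, 0.13, 0, 0, 0, -0.002, 0, 0.134, 0, 0, 0, -0.002, 0, 0.136, 0, 0, 0, -0.002, 0, 0.136, 0, 0, 0, -0.002, 0, 0.136, 0, 0, 0],
)

```text
t: 5.6
tool_pos: [0.482, 0.0582, 0.1797]
tool_rot: [-2.019, -2.105, 0.319]
contact_force: [1.1, -0.9, -1.6]
opening: 0.0583
grip_force: 43.9
```

```bash
python3 -c "
from h import *
print(chan(ctrl.get_obs()))"
```

```text
(array([-0.0847, -0.003 ,  0.0802]), array([ 0.0002, -0.0004,  0.0002]), array([ 1.49, -0.94, -1.22]))
```

apply_moves(
  rows=[0, 0, 0.001, 0, 0, 0, 0, 0, 0.002, 0, 0, 0, 0, 0, 0.003, 0, 0, 0, 0, 0, 0.003, 0, 0, 0],
)

```text
t: 6.0
tool_pos: [0.4814, 0.0582, 0.1783]
tool_rot: [-2.019, -2.105, 0.319]
contact_force: [-1.9, -0.6, 6.2]
opening: 0.0586
grip_force: 44.5
```

Contact with the floor. I'll release and then retreat along the normal.

apply_moves(
  rows=[0, 0, 0, 0, 0, 0, 0, 0, 0, 0, 0, 0, 0, 0, 0, 0, 0, 0, 0, 0, 0, 0, 0, 0, 0, 0, 0, 0, 0, 0, 0, 0, 0, 0, 0, 0],
  grip=1,
)

```text
t: 6.6
tool_pos: [0.4809, 0.0582, 0.1772]
tool_rot: [-2.018, -2.105, 0.32]
contact_force: [0.4, 0.1, -0.0]
opening: 0.0853
grip_force: 0.0
```

apply_moves(
  rows=[0, 0, -0.02, 0, 0, 0, 0, 0, -0.06, 0, 0, 0, 0, 0, -0.1, 0, 0, 0, 0, 0, -0.12, 0, 0, 0, 0, 0, -0.12, 0, 0, 0, 0, 0, -0.12, 0, 0, 0],
)

```text
t: 7.2
tool_pos: [0.5021, 0.0591, 0.2457]
tool_rot: [-2.018, -2.105, 0.32]
contact_force: [0.2, 0.4, -0.1]
opening: 0.0854
grip_force: 0.0
```

```bash
cat > look.py <<'E'
from h import *
import sys
o=ctrl.get_obs();print(chan(o))
for n in ("top","scene"):
    im,d=ctrl.get_image(n)
    q=cloud(n,d)[d>0];c=(q-O)@RC
    m=(c[:,2]>.022)&(c[:,2]<.029)&(abs(c[:,1])<.035)&(c[:,0]<.0)&(c[:,0]>-.175)
    w=c[m]
    if len(w): print(n,len(w),"mid",(w.min(0)+w.max(0))/2,"size",np.ptp(w,0),"z",np.median(w[:,2]))
im,d=ctrl.get_image("wrist");cv2.imwrite(sys.argv[1],im)
T=ctrl.camera_model("wrist");K=T["mtx"];T=T["tool_from_camera"]
v,u=np.mgrid[:480,:640];a=(u-K[0,2])/K[0,0];b=(v-K[1,2])/K[1,1];r=np.hypot(a,b)+1e-9
q=(np.stack([np.tan(r)*a/r,np.tan(r)*b/r,np.ones_like(r)],-1)*d[...,None])@T[:3,:3].T+T[:3,3]
q=q[d>0]@Ro.from_rotvec(o["tool_rot"]).as_matrix().T+o["tool_pos"];c=(q-O)@RC
w=c[(c[:,2]>.022)&(c[:,2]<.029)&(abs(c[:,1])<.035)&(c[:,0]<.03)&(c[:,0]>-.175)]
print("wrist",len(w),"mid",(w.min(0)+w.max(0))/2,"size",np.ptp(w,0))
A=np.c_[w[:,:2],np.ones(len(w))];print("plane",np.linalg.lstsq(A,w[:,2],rcond=None)[0])
E
python3 look.py pics/w4.png
```

```text
(array([-0.0849, -0.0029,  0.1493]), array([ 0.0018, -0.0004,  0.0001]), array([ 0.23,  0.35, -0.03]))
top 58 mid [-0.09154898  0.02059856  0.02599756] size [0.03766478 0.01866809 0.00589766] z 0.026753423862699473
scene 595 mid [-0.08349437 -0.00177129  0.02550705] size [0.06081298 0.06004597 0.00698321] z 0.0259481565702381
wrist 8632 mid [-0.08478051 -0.00122288  0.02551478] size [0.05981164 0.05948932 0.00696975]
plane [ 7.32617015e-05 -7.23817094e-03  2.75674822e-02]
```

View pics/w4.png

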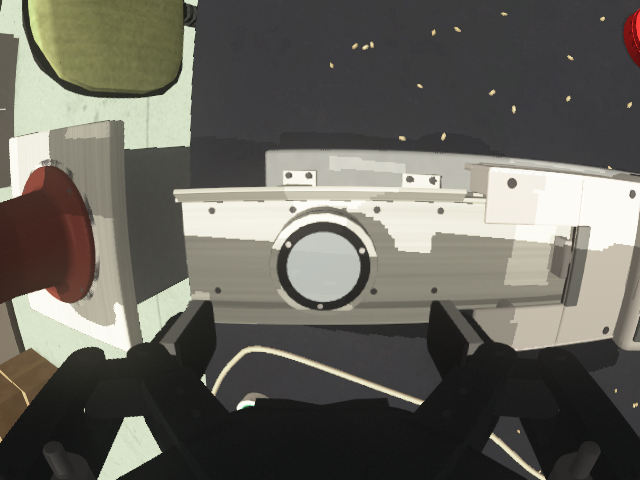

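The cell lies flat in the trough at (322,265), and the notch end and hood are at (575,265). Next I close the fingers, move behind the cell, and descend.

apply_moves(
  rows=[0.004, -0.05, 0, 0, 0, 0, 0.004, -0.095, 0, 0, 0, 0, 0.004, -0.095, 0, 0, 0, 0, 0.004, -0.095, 0, 0, 0, 0, 0.004, -0.095, 0, 0, 0, 0, 0.004, -0.095, 0, 0, 0, 0, 0.004, -0.095, 0, 0, 0, 0, 0.004, -0.095, 0.05, 0, 0, 0, 0.004, -0.095, 0.09, 0, 0, 0, 0.004, -0.095, 0.105, 0, 0, 0, 0.004, -0.095, 0.11, 0, 0, 0, 0.004, -0.095, 0.11, 0, 0, 0],
  grip=0,
)

```text
t: 8.55
tool_pos: [0.4287, 0.0584, 0.2004]
tool_rot: [-2.019, -2.105, 0.32]
contact_force: [-0.2, 0.5, 0.2]
opening: -0.0001
grip_force: 0.0
```

```bash
python3 -c "
from h import *
print(chan(ctrl.get_obs()),ctrl.tip_extent)"
```

```text
(array([-0.1417, -0.0006,  0.0843]), array([ 0.001 , -0.0004,  0.0002]), array([-0.25,  0.47,  0.09])) 0.0726
```

apply_moves(
  rows=[0, 0.007, 0.001, 0, 0, 0, 0, 0.014, 0.002, 0, 0, 0, 0, 0.021, 0.002, 0, 0, 0, 0, 0.028, 0.002, 0, 0, 0, 0, 0.035, 0.002, 0, 0, 0, 0, 0.042, 0.002, 0, 0, 0, 0, 0.049, 0.002, 0, 0, 0, 0, 0.056, 0.002, 0, 0, 0, 0, 0.063, 0.002, 0, 0, 0, 0, 0.07, 0.002, 0, 0, 0, 0, 0.077, 0.002, 0, 0, 0, 0, 0.084, 0.002, 0, 0, 0, 0, 0.091, 0.002, 0, 0, 0, 0, 0.098, 0.002, 0, 0, 0, 0, 0.105, 0.002, 0, 0, 0, 0, 0.112, 0.002, 0, 0, 0, 0, 0.119, 0.002, 0, 0, 0, 0, 0.126, 0.002, 0, 0, 0, 0, 0.133, 0.002, 0, 0, 0, 0, 0.14, 0.002, 0, 0, 0],
)

```text
t: 10.55
tool_pos: [0.5084, 0.0618, 0.1738]
tool_rot: [-2.018, -2.105, 0.32]
contact_force: [-0.2, -0.1, 1.3]
opening: -0.0002
grip_force: 0.4
```

```bash
python3 look.py pics/w5.png
```

```text
(array([-0.0576, -0.0006,  0.0825]), array([ 0.0014, -0.0004,  0.0001]), array([-0.55, -0.14,  1.15]))
scene 292 mid [-0.03561502 -0.01295375  0.02545508] size [0.07105487 0.03930051 0.00687557] z 0.025951709470979408
wrist 11905 mid [-0.02079247 -0.00126348  0.02549722] size [0.10154037 0.06030929 0.00699269]
plane [ 0.00779656 -0.0164191   0.02661231]
```

View pics/w5.png

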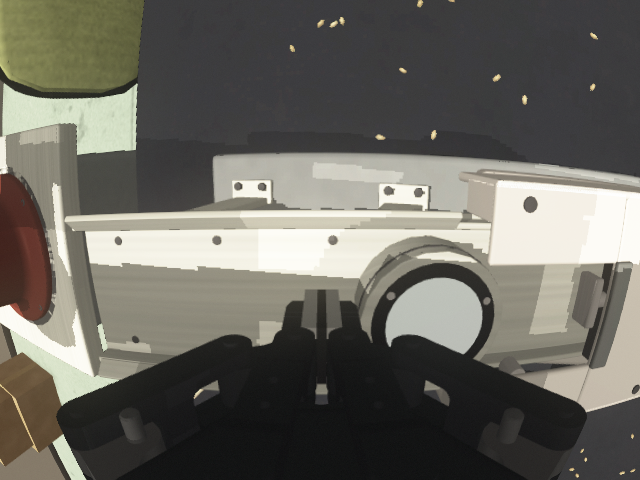

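The cell is at (435,320) and entering the hood, with the closed fingers behind it at (320,330). A grey block at (587,300) deep in the notch may be the stop. I'll get a rough position for it.

Run:
```python
from h import *
o=ctrl.get_obs();m=ctrl.camera_model("wrist");K=m["mtx"];T=m["tool_from_camera"]
R=Ro.from_rotvec(o["tool_rot"]).as_matrix()
for uv in((574,300),(600,300),(574,275),(574,325),(512,362),(612,300)):
    a=(uv[0]-K[0,2])/K[0,0];b=(uv[1]-K[1,2])/K[1,1];r=np.hypot(a,b)
    d=RC.T@R@T[:3,:3]@np.array([np.sin(r)*a/r,np.sin(r)*b/r,np.cos(r)]);c=RC.T@(o["tool_pos"]+R@T[:3,3]-O)
    print(uv,[(c+d*(h-c[2])/d[2]).round(4).tolist() for h in(0.,.015,.033)])
```

```text
(574, 300) [[0.0758, -0.0061, 0.0], [0.0625, 0.0008, 0.015], [0.0467, 0.0091, 0.033]]
(600, 300) [[0.0965, -0.0075, 0.0], [0.0812, -0.0004, 0.015], [0.0629, 0.008, 0.033]]
(574, 275) [[0.0719, 0.008, 0.0], [0.0591, 0.0136, 0.015], [0.0437, 0.0202, 0.033]]
(574, 325) [[0.0804, -0.0214, 0.0], [0.0667, -0.0129, 0.015], [0.0503, -0.0028, 0.033]]
(512, 362) [[0.0431, -0.0404, 0.0], [0.0331, -0.0301, 0.015], [0.0211, -0.0177, 0.033]]
(612, 300) [[0.107, -0.0082, 0.0], [0.0907, -0.0011, 0.015], [0.0711, 0.0075, 0.033]]
```

apply_moves(
  rows=[0, 0.003, 0, 0, 0, 0, 0, 0.006, 0, 0, 0, 0, 0, 0.009, 0, 0, 0, 0, 0, 0.012, 0, 0, 0, 0, 0, 0.015, 0, 0, 0, 0, 0, 0.017, 0, 0, 0, 0],
)

```text
t: 11.3
tool_pos: [0.518, 0.0621, 0.1708]
tool_rot: [-2.018, -2.105, 0.32]
contact_force: [-0.0, -1.0, 0.1]
opening: -0.0001
grip_force: 0.1
```

apply_moves(
  rows=[0, 0.004, 0, 0, 0, 0, 0, 0.008, 0, 0, 0, 0, 0, 0.012, 0, 0, 0, 0, 0, 0.016, 0, 0, 0, 0, 0, 0.02, 0, 0, 0, 0, 0, 0.022, 0, 0, 0, 0, 0, 0.024, 0, 0, 0, 0],
)

```text
t: 12.0
tool_pos: [0.5317, 0.0627, 0.1666]
tool_rot: [-2.018, -2.105, 0.32]
contact_force: [-0.8, -0.0, 0.4]
opening: -0.0001
grip_force: 0.2
```

apply_moves(
  rows=[0, 0.0015, 0, 0, 0, 0, 0, 0.003, 0, 0, 0, 0, 0, 0.0045, 0, 0, 0, 0, 0, 0.006, 0, 0, 0, 0],
)

```text
t: 12.4
tool_pos: [0.535, 0.0629, 0.1655]
tool_rot: [-2.018, -2.105, 0.32]
contact_force: [-0.3, -0.3, 0.1]
opening: -0.0004
grip_force: 0.2
```

```bash
python3 -c "
from h import *
print(chan(ctrl.get_obs()))"
```

```text
(array([-0.0297, -0.0006,  0.0824]), array([ 0.0013, -0.0004,  0.0002]), array([-0.35, -0.29, -0.04]))
```

apply_moves(
  rows=[0, 0.001, 0, 0, 0, 0, 0, 0.002, 0, 0, 0, 0, 0, 0.003, 0, 0, 0, 0, 0, 0.004, 0, 0, 0, 0, 0, 0.005, 0, 0, 0, 0],
)

```text
t: 12.9
tool_pos: [0.5379, 0.063, 0.1646]
tool_rot: [-2.018, -2.105, 0.32]
contact_force: [-0.7, 0.1, -0.4]
opening: -0.0002
grip_force: 0.2
```

apply_moves(
  rows=[0, 0.001, 0, 0, 0, 0, 0, 0.002, 0, 0, 0, 0, 0, 0.003, 0, 0, 0, 0, 0, 0.004, 0, 0, 0, 0, 0, 0.005, 0, 0, 0, 0],
)

```text
t: 13.4
tool_pos: [0.5408, 0.0631, 0.1637]
tool_rot: [-2.018, -2.105, 0.32]
contact_force: [-1.1, 0.7, 1.0]
opening: 0.0003
grip_force: 0.2
```

apply_moves(
  rows=[0, 0.001, 0, 0, 0, 0, 0, 0.002, 0, 0, 0, 0, 0, 0.003, 0, 0, 0, 0, 0, 0.004, 0, 0, 0, 0, 0, 0.005, 0, 0, 0, 0],
)

```text
t: 13.9
tool_pos: [0.5436, 0.0632, 0.1629]
tool_rot: [-2.018, -2.105, 0.32]
contact_force: [0.2, 1.1, 0.0]
opening: 0.0001
grip_force: 0.3
```

```bash
cat > f.py <<'E'
from h import *
o=ctrl.get_obs();print(o["t"],chan(o))
E
python3 f.py
```

```text
13.9 (array([-0.0207, -0.0005,  0.0824]), array([ 0.0014, -0.0004,  0.0001]), array([0.23, 1.06, 0.07]))
```

apply_moves(
  rows=[0, 0.001, 0, 0, 0, 0, 0, 0.002, 0, 0, 0, 0, 0, 0.003, 0, 0, 0, 0],
)

```text
t: 14.2
tool_pos: [0.5453, 0.0633, 0.1623]
tool_rot: [-2.018, -2.105, 0.32]
contact_force: [-1.3, 0.6, -0.0]
opening: 0.0
grip_force: 0.3
```

apply_moves(
  rows=[0, 0.001, 0, 0, 0, 0, 0, 0.002, 0, 0, 0, 0, 0, 0.003, 0, 0, 0, 0],
)

```text
t: 14.5
tool_pos: [0.5468, 0.0633, 0.1619]
tool_rot: [-2.018, -2.104, 0.321]
contact_force: [-2.7, 0.5, 2.5]
opening: 0.0002
grip_force: 1.3
```

apply_moves(
  rows=[0, 0.001, 0, 0, 0, 0, 0, 0.002, 0, 0, 0, 0, 0, 0.003, 0, 0, 0, 0],
)

```text
t: 14.8
tool_pos: [0.5485, 0.0634, 0.1613]
tool_rot: [-2.018, -2.104, 0.321]
contact_force: [-2.9, 0.5, 3.2]
opening: 0.0
grip_force: 1.9
```

apply_moves(
  rows=[0, 0.001, 0, 0, 0, 0, 0, 0.002, 0, 0, 0, 0, 0, 0.003, 0, 0, 0, 0],
)

```text
t: 15.1
tool_pos: [0.5505, 0.0635, 0.1607]
tool_rot: [-2.018, -2.105, 0.32]
contact_force: [-3.3, 0.0, 2.1]
opening: 0.0002
grip_force: 1.6
```

apply_moves(
  rows=[0, 0.001, 0, 0, 0, 0, 0, 0.002, 0, 0, 0, 0, 0, 0.003, 0, 0, 0, 0],
)

```text
t: 15.4
tool_pos: [0.5523, 0.0636, 0.1602]
tool_rot: [-2.019, -2.105, 0.32]
contact_force: [-2.9, -0.5, 1.4]
opening: 0.0002
grip_force: 1.2
```

```bash
python3 f.py
```

```text
15.4 (array([-0.0116, -0.0006,  0.0825]), array([ 0.0009, -0.0004,  0.0002]), array([-3.21, -0.43,  0.51]))
```

apply_moves(
  rows=[0, 0.001, 0, 0, 0, 0, 0, 0.002, 0, 0, 0, 0],
)

```text
t: 15.6
tool_pos: [0.5535, 0.0636, 0.1598]
tool_rot: [-2.019, -2.105, 0.32]
contact_force: [-1.3, -0.0, 1.1]
opening: -0.0
grip_force: 0.9
```

apply_moves(
  rows=[0, 0.001, 0, 0, 0, 0, 0, 0.002, 0, 0, 0, 0],
)

```text
t: 15.8
tool_pos: [0.5546, 0.0637, 0.1594]
tool_rot: [-2.019, -2.105, 0.319]
contact_force: [-0.7, 0.3, -0.2]
opening: 0.0
grip_force: 0.6
```

```bash
python3 f.py
```

```text
15.8 (array([-0.0091, -0.0006,  0.0824]), array([ 0.0008, -0.0004,  0.0002]), array([-0.59,  0.35, -0.37]))
```

apply_moves(
  rows=[0, 0.001, 0, 0, 0, 0, 0, 0.002, 0, 0, 0, 0],
)

```text
t: 16.0
tool_pos: [0.5558, 0.0637, 0.1591]
tool_rot: [-2.019, -2.105, 0.319]
contact_force: [-0.9, -0.2, 0.1]
opening: 0.0
grip_force: 0.3
```

apply_moves(
  rows=[0, 0, 0, 0, 0, 0, 0, 0, 0, 0, 0, 0],
)

```text
t: 16.2
tool_pos: [0.5558, 0.0637, 0.1591]
tool_rot: [-2.019, -2.105, 0.319]
contact_force: [0.5, 0.1, 0.2]
opening: -0.0001
grip_force: 0.0
```

```bash
python3 f.py; python3 look.py pics/w6.png
```

```text
16.2 (array([-0.008 , -0.0006,  0.0824]), array([ 0.0008, -0.0003,  0.0002]), array([0.44, 0.08, 0.38]))
(array([-0.008 , -0.0006,  0.0824]), array([ 0.0008, -0.0003,  0.0002]), array([0.44, 0.08, 0.38]))
scene 35 mid [-0.01123428 -0.00544406  0.02556296] size [0.02244415 0.01710232 0.00681294] z 0.02634483388284752
wrist 4783 mid [0.00404    0.00639865 0.02550032] size [0.05190856 0.03336179 0.00698972]
plane [ 0.04182658 -0.02262666  0.02575297]
```

View pics/w6.png

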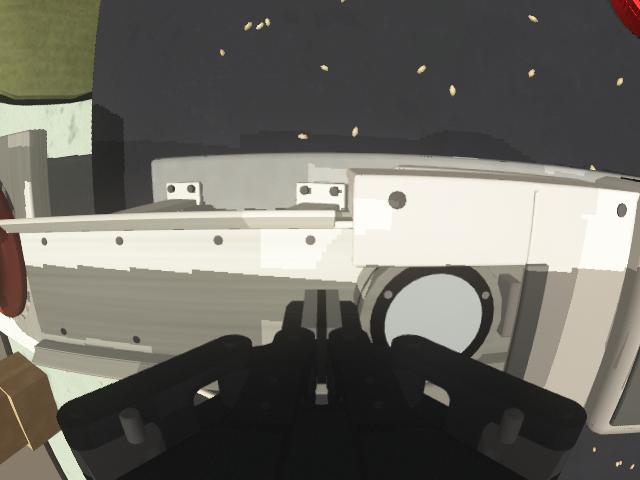

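The wrist view shows the cell at (432,312) under the hood with its leading edge at about (497,310), right beside the stop block at (508,305). The finger force has gone to zero. I'll feel forward in fine steps.

apply_moves(
  rows=[0, 0.001, 0, 0, 0, 0, 0, 0.001, 0, 0, 0, 0],
)

```text
t: 16.55
tool_pos: [0.5562, 0.0638, 0.159]
tool_rot: [-2.018, -2.105, 0.32]
contact_force: [-0.2, -0.5, 1.0]
opening: -0.0003
grip_force: 0.1
```

apply_moves(
  rows=[0, 0.001, 0, 0, 0, 0, 0, 0.001, 0, 0, 0, 0],
)

```text
t: 16.75
tool_pos: [0.5568, 0.0638, 0.1588]
tool_rot: [-2.019, -2.105, 0.32]
contact_force: [-0.3, 0.2, -0.5]
opening: -0.0003
grip_force: 0.0
```

```bash
python3 f.py
python3 - <<'E'
from h import *
o=ctrl.get_obs();m=ctrl.camera_model("wrist");K=m["mtx"];T=m["tool_from_camera"]
im,d=ctrl.get_image("wrist");R=Ro.from_rotvec(o["tool_rot"]).as_matrix()
v,u=np.mgrid[:480,:640];a=(u-K[0,2])/K[0,0];b=(v-K[1,2])/K[1,1];r=np.hypot(a,b)+1e-9
q=(np.stack([np.tan(r)*a/r,np.tan(r)*b/r,np.ones_like(r)],-1)*d[...,None])@T[:3,:3].T+T[:3,3]
c=(q@R.T+o["tool_pos"]-O)@RC
for v in(290,305,320):print([(u,*(c[v,u]*1000).round(0).astype(int)) for u in range(460,536,4)])
# window circle on cell top
w=c[(abs(c[...,2]-.026)<.003)&(d>0)&(c[...,0]>.0)&(c[...,0]<.075)&(c[...,1]>-.01)&(c[...,1]<.022)]
for y in(-.005,0,.005,.01):
    x=w[abs(w[:,1]-y)<.002,0];print(y,np.sort(x)[-5:].round(4),x.min().round(4),"leading-edge centre",(x.max()-np.sqrt(.03**2-(y+.001)**2)).round(4))
E
```

```text
16.75 (array([-0.0069, -0.0006,  0.0824]), array([ 0.0012, -0.0004,  0.0002]), array([-0.12,  0.18, -0.56]))
[(460, np.int64(46), np.int64(13), np.int64(25)), (464, np.int64(47), np.int64(13), np.int64(27)), (468, np.int64(48), np.int64(13), np.int64(27)), (472, np.int64(50), np.int64(13), np.int64(27)), (476, np.int64(52), np.int64(13), np.int64(27)), (480, np.int64(54), np.int64(13), np.int64(26)), (484, np.int64(56), np.int64(13), np.int64(26)), (488, np.int64(57), np.int64(13), np.int64(27)), (492, np.int64(60), np.int64(12), np.int64(25)), (496, np.int64(61), np.int64(13), np.int64(26)), (500, np.int64(69), np.int64(8), np.int64(15)), (504, np.int64(71), np.int64(8), np.int64(16)), (508, np.int64(70), np.int64(10), np.int64(21)), (512, np.int64(72), np.int64(10), np.int64(21)), (516, np.int64(75), np.int64(10), np.int64(20)), (520, np.int64(67), np.int64(16), np.int64(36)), (524, np.int64(68), np.int64(16), np.int64(37)), (528, np.int64(70), np.int64(16), np.int64(37)), (532, np.int64(71), np.int64(16), np.int64(37))]
[(460, np.int64(46), np.int64(7), np.int64(27)), (464, np.int
[... 1380 characters left out ...]
int64(19)), (504, np.int64(71), np.int64(-4), np.int64(20)), (508, np.int64(73), np.int64(-4), np.int64(21)), (512, np.int64(67), np.int64(2), np.int64(33)), (516, np.int64(66), np.int64(5), np.int64(38)), (520, np.int64(68), np.int64(4), np.int64(37)), (524, np.int64(71), np.int64(3), np.int64(36)), (528, np.int64(72), np.int64(4), np.int64(37)), (532, np.int64(75), np.int64(3), np.int64(36))]
-0.005 [0.065  0.0651 0.0655 0.0656 0.0656] 0.0094 leading-edge centre 0.0359
0 [0.0655 0.0657 0.0657 0.0657 0.0661] 0.0073 leading-edge centre 0.0361
0.005 [0.065  0.0651 0.0652 0.0654 0.0654] 0.0001 leading-edge centre 0.036
0.01 [0.0638 0.064  0.0643 0.0644 0.0646] 0.0074 leading-edge centre 0.0367
```

apply_moves(
  rows=[0, 0.001, 0, 0, 0, 0, 0, 0.001, 0, 0, 0, 0],
)

```text
t: 17.0
tool_pos: [0.5574, 0.0638, 0.1586]
tool_rot: [-2.018, -2.105, 0.32]
contact_force: [-0.1, -0.3, -0.7]
opening: 0.0003
grip_force: 0.0
```

apply_moves(
  rows=[0, 0.001, 0, 0, 0, 0, 0, 0.001, 0, 0, 0, 0],
)

```text
t: 17.2
tool_pos: [0.5579, 0.0638, 0.1584]
tool_rot: [-2.018, -2.105, 0.32]
contact_force: [-0.3, 0.1, -0.5]
opening: 0.0001
grip_force: 0.0
```

```bash
cat > e.py <<'E'
from h import *
o=ctrl.get_obs();print(o["t"],chan(o),o["grip_force"]);m=ctrl.camera_model("wrist");K=m["mtx"];T=m["tool_from_camera"]
im,d=ctrl.get_image("wrist");cv2.imwrite("pics/last.png",im);R=Ro.from_rotvec(o["tool_rot"]).as_matrix()
v,u=np.mgrid[:480,:640];a=(u-K[0,2])/K[0,0];b=(v-K[1,2])/K[1,1];r=np.hypot(a,b)+1e-9
q=(np.stack([np.tan(r)*a/r,np.tan(r)*b/r,np.ones_like(r)],-1)*d[...,None])@T[:3,:3].T+T[:3,3]
c=((q@R.T+o["tool_pos"]-O)@RC)[d>0]
for y in(-.005,0,.005,.01):
    k=(abs(c[:,1]-y)<.002)&(c[:,0]<.1)
    x=c[k&(abs(c[:,2]-.026)<.003)&(c[:,0]<.078),0];s=c[k&(abs(c[:,2]-.0205)<.0015)&(c[:,0]>.062),0]
    print(y,"centre",np.round(np.sort(x)[-3]-np.sqrt(.03**2-(y+.001)**2),4),"stop top from",np.percentile(s,[3,97]).round(4) if len(s) else None)
E
python3 e.py
```

```text
17.2 (array([-0.0057, -0.0006,  0.0824]), array([ 0.0013, -0.0004,  0.0002]), array([-0.14,  0.14, -0.58])) 0.0
-0.005 centre 0.0393 stop top from [0.0724 0.0747]
0 centre 0.0398 stop top from [0.0726 0.0748]
0.005 centre 0.0401 stop top from [0.072  0.0745]
0.01 centre 0.04 stop top from [0.0703 0.0745]
```

apply_moves(
  rows=[0, 0, 0, 0, 0, 0, 0, 0, 0, 0, 0, 0, 0, 0, 0, 0, 0, 0],
)

```text
t: 17.55
tool_pos: [0.5579, 0.0638, 0.1584]
tool_rot: [-2.018, -2.105, 0.32]
contact_force: [-1.0, -0.2, -0.5]
opening: 0.0001
grip_force: 0.0
```

```bash
python3 e.py
```

```text
17.55 (array([-0.0058, -0.0006,  0.0824]), array([ 0.0014, -0.0004,  0.0002]), array([-0.8 , -0.19, -0.76])) 0.0
-0.005 centre 0.0392 stop top from [0.0726 0.0744]
0 centre 0.0396 stop top from [0.0723 0.0745]
0.005 centre 0.0399 stop top from [0.0717 0.0748]
0.01 centre 0.0402 stop top from [0.0703 0.0742]
```

apply_moves(
  rows=[0, 0.001, 0, 0, 0, 0, 0, 0.002, 0, 0, 0, 0, 0, 0.002, 0, 0, 0, 0],
)

```text
t: 17.9
tool_pos: [0.5591, 0.0639, 0.158]
tool_rot: [-2.018, -2.105, 0.32]
contact_force: [0.7, 0.0, 0.6]
opening: -0.0
grip_force: 0.0
```

apply_moves(
  rows=[0, 0.001, 0, 0, 0, 0, 0, 0.001, 0, 0, 0, 0],
)

```text
t: 18.1
tool_pos: [0.5596, 0.0639, 0.1578]
tool_rot: [-2.018, -2.105, 0.32]
contact_force: [-1.0, 0.1, 0.5]
opening: -0.0001
grip_force: 0.0
```

apply_moves(
  rows=[0, 0.001, 0, 0, 0, 0, 0, 0.001, 0, 0, 0, 0],
)

```text
t: 18.3
tool_pos: [0.5602, 0.0639, 0.1577]
tool_rot: [-2.018, -2.105, 0.32]
contact_force: [-0.0, -0.4, 0.4]
opening: 0.0001
grip_force: 0.0
```

```bash
python3 e.py
```

```text
18.3 (array([-0.0033, -0.0006,  0.0824]), array([ 0.0014, -0.0004,  0.0001]), array([-0.13, -0.42,  0.34])) 0.0
-0.005 centre 0.0395 stop top from [0.0723 0.0743]
0 centre 0.0397 stop top from [0.0724 0.0745]
0.005 centre 0.0397 stop top from [0.0718 0.0744]
0.01 centre 0.0404 stop top from [0.07   0.0742]
```

Still no contact and the cell hasn't moved. I'll continue in 0.6 mm steps.

apply_moves(
  rows=[0, 0.001, 0, 0, 0, 0, 0, 0.001, 0, 0, 0, 0],
)

```text
t: 18.55
tool_pos: [0.5607, 0.0639, 0.1575]
tool_rot: [-2.018, -2.105, 0.32]
contact_force: [-0.3, 0.5, -0.3]
opening: 0.0002
grip_force: 0.1
```

apply_moves(
  rows=[0, 0.001, 0, 0, 0, 0, 0, 0.001, 0, 0, 0, 0],
)

```text
t: 18.75
tool_pos: [0.5611, 0.064, 0.1574]
tool_rot: [-2.018, -2.104, 0.321]
contact_force: [-1.0, 0.9, 0.7]
opening: 0.0003
grip_force: 0.8
```

```bash
python3 e.py
```

```text
18.75 (array([-0.0023, -0.0006,  0.0824]), array([ 0.0021, -0.0004,  0.0002]), array([-1.12,  0.98,  0.35])) 0.81081323325634
-0.005 centre 0.0397 stop top from [0.0725 0.0743]
0 centre 0.0405 stop top from [0.0723 0.0744]
0.005 centre 0.0404 stop top from [0.0719 0.0739]
0.01 centre 0.041 stop top from [0.0708 0.0741]
```

apply_moves(
  rows=[0, 0.001, 0, 0, 0, 0, 0, 0.001, 0, 0, 0, 0, 0, 0.001, 0, 0, 0, 0],
)

```text
t: 19.1
tool_pos: [0.5616, 0.064, 0.1572]
tool_rot: [-2.018, -2.104, 0.321]
contact_force: [-2.6, -0.4, 1.3]
opening: -0.0001
grip_force: 1.8
```

```bash
python3 e.py
```

```text
19.1 (array([-0.0018, -0.0006,  0.0824]), array([ 0.0023, -0.0004,  0.0001]), array([-2.9 , -0.33,  0.49])) 1.8438494950532913
-0.005 centre 0.0404 stop top from [0.0728 0.0747]
0 centre 0.0404 stop top from [0.0726 0.0745]
0.005 centre 0.0405 stop top from [0.0722 0.074 ]
0.01 centre 0.0409 stop top from [0.0712 0.0742]
```

The force rises at about 3 N/mm, so the cell is on the stop. I'll back off gently, then lift clear.

apply_moves(
  rows=[0, -0.002, 0, 0, 0, 0, 0, -0.006, 0, 0, 0, 0, 0, -0.02, 0, 0, 0, 0, 0, -0.05, 0, 0, 0, 0, 0, -0.08, 0, 0, 0, 0, 0, -0.08, -0.05, 0, 0, 0, 0, -0.08, -0.1, 0, 0, 0, 0, -0.08, -0.15, 0, 0, 0, 0, -0.08, -0.15, 0, 0, 0, 0, -0.08, -0.15, 0, 0, 0],
)

```text
t: 20.15
tool_pos: [0.5429, 0.0632, 0.2581]
tool_rot: [-2.02, -2.106, 0.318]
contact_force: [0.1, -0.2, 0.1]
opening: -0.0
grip_force: 0.0
```

```bash
python3 e.py
```

```text
20.15 (array([-0.0495, -0.0005,  0.1732]), array([-0.0008, -0.0005,  0.0002]), array([ 0.09, -0.2 ,  0.1 ])) 0.0
-0.005 centre 0.0396 stop top from [0.0727 0.0736]
0 centre 0.0404 stop top from [0.0735 0.0738]
0.005 centre 0.0402 stop top from [0.0726 0.0741]
0.01 centre 0.0406 stop top from [0.0705 0.0739]
```

View pics/last.png

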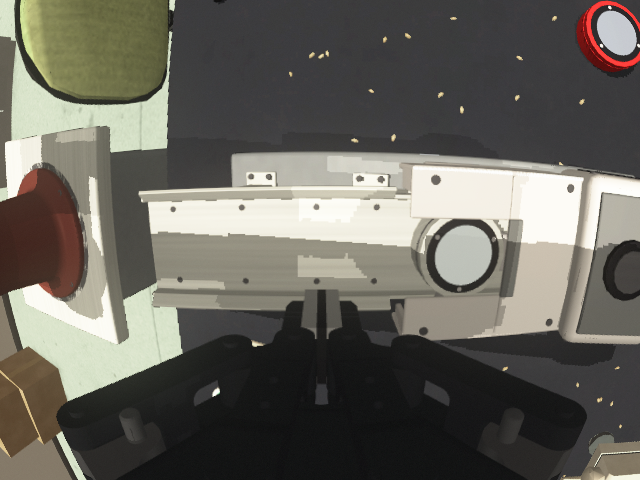

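The cell sits under the hood at (462,256), against the stop block at (515,258). It stayed at x ≈ 0.040 m after release, and the robot is clear.

```bash
python3 -c "
from station import ctrl
print(ctrl.finish_job())"
```

```text
the job is handed in; nothing more can be done
None
```

I placed the cell flat in the channel and pushed it past the rollers onto the stop; it stayed there at about x = 0.040 m with the arm clear, and I handed the job in at about 20 s (no verdict came back).

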